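# Get the rear tape roll off a crowded hook

### The arm

A 6-joint arm with a two-finger parallel gripper is mounted at the origin on a cart in front of the work surface, level with it; the furniture and walls round the work are solid. World frame = base frame: x ahead of the robot, y to its left, z up, the work surface at z = 0. Lengths are in mm, angles in rad, forces in N, time in s.
With the tool pointing down it reaches from about 400 to 925 mm from the base axis. Payload 12.5 kg.
Tool frame: the origin (TCP) lies on the front face of the gripper's body, between the roots of the fingers; the fingertips stand 78 mm ahead of it and the grasp point (between the pads) lies 59 mm ahead of it (env.nose_length is the distance from the TCP to the fingertips, in mm); z points along the fingers, y is the line along which they close (so a half turn about z gives the same grasp; the last joint's range is limited). The gripper opens to 95 mm and grips with 3 to 60 N. Pads are 20 mm wide; open, the fingers measure 119 mm over their backs; the gripper's body (75 mm by 180 mm) begins 59 mm behind the grasp point.
Start: joints at [-1.27, 0.491, 1.559, -0, 1.092, -0.106], TCP at [247.317, -573.997, 292.261] pointing down, gripper open.
Joint ranges: [-3.1, 3.1], [-0.84, 2.19], [0.05, 2.79], [-1.13, 4.28], [0.06, 2.93], [-2.69, 2.69]. Speed limits (rad/s): [2.22, 2.22, 2.79, 3.14, 3.14, 3.14].

### API

Orientations are given as [roll, pitch, yaw] about the fixed x, y, z axes, in that order (R = Rz(yaw) Ry(pitch) Rx(roll)).
In Python, from cell import env gives the robot as it stands.
- The arm moves only by the tool jog_arm, never from a script. Its argument "motion" is a list of rows, each a list of 7 numbers: the turn, a rotation vector about the tool's x, y, z in degrees, then the shift along the tool's x, y, z in mm, then the finger opening in mm, from 0 to 95.1. In form: [[wx, wy, wz, x, y, z, hand], ...]. A call has 1 to 10 rows; each row shifts and turns the commanded pose from where the row before left it, along the tool's axes as they then stand; what a row does not reach is not made up. A row lasts 1/8 s, in which the tool goes at most 62.5 mm and 10.7 degrees, less where a joint would pass 70% of its speed; a pose out of reach is approached as far as the arm can. A call is refused whole if a number of a shift passes 62.5 or a number of a turn 10.7, either way. A call with a gripper value outside its range is refused whole. The fingers move at their own pace and stop on an object; the grip force is fixed at half the most. Time passes only in rows, so rows that do not move let the fingers close. It gives the time, the measured TCP pose, the force, the opening and the grip force at its end, in the units of the state.
- env.state(): the state, without advancing time (a new reading comes with each control period).
- env.read_camera(name): name is "scene" or "top"; returns a dict with "color" (420x560x3 uint8, red, green, blue), "z_map" (420x560 float32, mm along the optical axis (not along the pixel's ray), 0 where there is no reading), "camera_matrix" (3x3 intrinsics, pixels), "world_to_cam" (4x4, takes a point from world to camera coordinates). Camera axes: x right, y up, looking along -z (the intrinsics and any distortion apply to the point x, -y, -z); pixel columns grow to the right and rows downward; lengths in mm; the calibration is good to about 2 mm. A picture is of the moment at which its call begins.
- env.job_done(): hands the job in; it is judged then, once.
Trained networks look in the newest picture that a camera, given by its name, has taken for a name from the list of things; names that differ only in an ending like _2 or _b are one class to them, and where a whole thing is asked for, a point or a joint stands for the part that bears it (a point fixed in the world has none). Each returns a list of dicts, best first, with "score" (0 to 1); they miss things now and then, are a little off and sometimes report something else, mostly with a low value. They report only what shows in the picture. A call takes as long as a camera call. They do not tell look-alikes from the thing itself.
- env.recognise(camera, thing): "location" ([column, row] in pixels, amid what is visible of it).
The state is a dict: "t": time; "joints": joint angles; "qvel": joint speeds; "tau": joint torques, N m; "eef_pos": TCP position; "tcp_rot": TCP orientation; "ft_force": force on the tool from outside, world axes, zero at the start; "moment": the same for the moment, N m; "opening": opening from 0.0 (shut) to 1.0 (fully open); "grip_force": force on a finger pad.
Only numpy, scipy, OpenCV 4.12 (cv2) and the standard library are available. Lean on these libraries where they do the work, as an engineer would, in place of code of your own. Each camera call takes 0.05 s, during which the arm holds its last target. There are 200 camera calls.

### The job

I need the rear roll of labelling tape from the crowded hook. First hang the front roll on the spare hook, pushing it gently back along the bar until that hook's sprung brake pad is clearly pressed in for a moment (half-way is right; do not ram it against its stop), and leave it hanging there; then take the rear roll off and stand it in the grey cradle, leaving the bottles and the small box alone.

Things in the scene. Friction and masses are not known exactly. Their poses are not given: they have to be found in the camera images.
- crowded_stand: Fixed stand whose hook carries both rolls. Grey base 130 x 80 x 10 mm (x -100 to +30), aluminium post 30 mm wide, 12 thick, 148 tall, round steel bar 10 mm thick leaving the post's front towards -x, its axis level at z = 130 mm. Origin: on the worktop below where the bar leaves the post; z up. Fixed black rubber disc, 40 mm wide, face at x = -21 mm. The two stands may swap places.
- crowded_tip (a point): Upturned end of the crowded hook (end of the bar's axis, at x = -122, z = 140 mm of its stand): the bar is straight to x = -112 mm, then bends up 45 degrees, so the lip reaches x = -127 and z = 145 mm. Bar radius 5 mm.
- spare_stand: The other fixed stand, its hook empty; same shape, size and origin as the crowded one. On its bar a clamped sleeve carries a sprung black rubber brake pad, a disc 40 mm wide that no roll can pass. The sleeve is clamped anywhere: the free pad's face lies at x = -26 to -68 mm, not measured, to be found by touch. Never press this stand, its hook or pad with over 25 N.
- spare_tip (a point): Upturned end of the spare hook (end of the bar's axis, at x = -122, z = 140 mm of its stand), shaped as the crowded one.
- brake_pad (a joint): How far the spare hook's pad is pushed back towards the post, m: 0 free, 0.006 hard against its stop. Springy: it gives from 1.2 N, takes 3.6 N at 2 mm, 6 N at 4 mm, 8 N at 5.5 mm. Clearly pressed in: 2 mm or more, kept for 0.3 s; 5.5 mm or more counts as rammed against its stop.
- front_roll_center (a point): Centre of the front roll (nearer the hook's tip): stiff white tape roll, brown core, 58 mm outer diameter, 20 mm wide, bore 28 mm, 80 to 170 g; x = its axis, along the bar. Starts about 70 mm from the post. Hangs with its centre 9 mm below the bar's axis; it passes the lip with its centre about 4 mm above the bar's axis (5 mm play up and down).
- rear_roll_center (a point): Centre of the rear roll, behind the front one: same look, 58 mm outer diameter, bore 28 mm, but 24 mm wide, 80 to 170 g; x = its axis. Starts about 37 mm from the post, 8 to 14 mm behind the front roll's back face, hanging in the same way.
- cradle_floor (a point): Centre of the floor of the fixed grey cradle, 6 mm above the worktop. A roll stood in it has its centre 29 mm above this point and its axis along the cradle's x. Two upright cheeks 5 mm thick, 50 mm long in y, 22 mm above the floor, inner faces at x = +-16.5 mm; two low ribs at y = +-21 mm stop rolling. Base 60 x 96 mm.
- dropper_bottle_center (a point): Bystander: dropper bottle with rubber teat, 30 x 30 x 89 mm, upright; the point is 45 mm up. Leave it alone.
- coverslip_box_center (a point): Bystander: flat white plastic box 34 x 52 x 16 mm; the point is 8 mm up. Leave it alone.
- media_bottle_center (a point): Bystander: clear screw-cap bottle 60 x 60 x 95 mm, upright; the point is 45 mm up. Leave it alone.
Mind the look-alikes: they are no part of the job. Leave any turquoise look-alike of the crowded_stand alone.

How it is judged (in metres and radians):
On the way:
1. The front roll is on the spare hook and pushes its brake pad in by at least 2 mm for 0.3 s, while the rear roll still hangs on the crowded hook (value of joint brake_pad above 0.002 m and x of front_roll_center in the frame of spare_stand between -0.09 and -0.02 m and y of front_roll_center in the frame of spare_stand between -0.012 and 0.012 m and z of front_roll_center in the frame of spare_stand between 0.115 and 0.142 m and x of rear_roll_center in the frame of crowded_stand between -0.11 and -0.02 m and y of rear_roll_center in the frame of crowded_stand between -0.02 and 0.02 m and z of rear_roll_center in the frame of crowded_stand between 0.112 and 0.13 m), for 0.3 s.
At the end, for the whole second after the job is handed in: The front roll hangs at rest on the spare bar (centre 20-107 mm from the post, within 15 mm sideways, 2-16 mm below the bar's axis); the rear roll stands at rest in the cradle (centre within 8 mm of the middle in x and y, 24-34 mm above its floor, axis level within 0.15 rad) (x of front_roll_center in the frame of spare_stand between -0.107 and -0.02 m and y of front_roll_center in the frame of spare_stand between -0.015 and 0.015 m and z of front_roll_center in the frame of spare_stand between 0.114 and 0.128 m and x of rear_roll_center in the frame of cradle_floor between -0.008 and 0.008 m and y of rear_roll_center in the frame of cradle_floor between -0.008 and 0.008 m and z of rear_roll_center in the frame of cradle_floor between 0.024 and 0.034 m and angle between rear_roll_center's own x axis and vertical between 1.42 and 1.72 rad and linear speed of each of front_roll, rear_roll below 0.02 m/s); the robot touches nothing.
It fails at once if the brake pad is rammed against its stop (pushed in by more than 5.5 mm) (value of joint brake_pad above 0.0055 m).
It fails at once if the spare stand, its hook or its pad is pressed with more than 25 N (contact force between spare_stand and anything else above 25 N).
It fails at once if the front roll is dropped (height (world z) of front_roll_center below 0.07 m).
It fails at once if a bottle or the small box is moved by more than 20 mm (distance of any of dropper_bottle_center, coverslip_box_center, media_bottle_center from where it was at the start of the episode above 0.02 m).
It also fails if it takes over 58 s, if anything falls off the work surface, if the arm or the gripper's body presses on something with over 40 N, if the wrist force passes 120 N, or if a joint passes its speed limit or range.

## Working session

There is one attempt and no reset: what is moved stays moved. The work goes in short steps, Python scripts to look and compute and a tool call to move; the robot and the scene stay as the last step left them, time stands still between calls to the robot, and variables do not carry over. Pictures are saved under pics/ and viewed, at most 10 in all, crops included, and the job is handed in when it is done.

Besides the shell and the picture viewer there is one more tool, called after "Call:" as name([rows], argument=value, ...), one row to a line, values as JSON. jog_arm: Moves the arm, as the interface text tells. Its arguments: {"type":"object","properties":{"motion":{"type":"array"}},"required":["motion"]}

```bash
ls; mkdir -p pics
python3 - <<'E'
from cell import env
import cv2,numpy as np
for c in("scene","top"):
    d=env.read_camera(c); cv2.imwrite(f"pics/{c}0.png",d["color"][:,:,::-1]); np.savez(f"{c}0.npz",**d)
    print(c,d["camera_matrix"].tolist(),np.round(d["world_to_cam"],4).tolist())
    for n in ["crowded_stand","crowded_tip","spare_stand","spare_tip","brake_pad","front_roll_center","rear_roll_center","cradle_floor","dropper_bottle_center","coverslip_box_center","media_bottle_center"]:
        print(n,[(np.round(r["location"],1).tolist(),round(float(r["score"]),2)) for r in env.recognise(c,n)[:4]])
print(env.state())
E
```

```text
pics
scene [[545.5669249711466, 0.0, 272.18322553641923], [0.0, 545.5669249711466, 209.40137100126603], [0.0, 0.0, 1.0]] [[-0.4241, -0.9055, 0.0169, -177.3797], [0.4552, -0.197, 0.8683, -393.9029], [-0.7829, 0.3759, 0.4957, -915.2375], [0.0, 0.0, 0.0, 1.0]]
crowded_stand [([263.5, 230.5], 0.96)]
crowded_tip [([263.4, 230.3], 0.96), ([382.7, 231.1], 0.56), ([185.4, 252.3], 0.39)]
spare_stand [([183.7, 249.5], 0.67)]
spare_tip [([262.0, 232.6], 0.33)]
brake_pad [([188.3, 211.5], 0.53)]
front_roll_center [([269.2, 198.0], 0.54)]
rear_roll_center [([258.2, 192.6], 0.73)]
cradle_floor [([255.5, 274.8], 0.59)]
dropper_bottle_center [([323.9, 252.5], 0.66), ([324.5, 223.3], 0.63), ([266.1, 200.1], 0.22)]
coverslip_box_center [([164.6, 276.2], 0.51)]
media_bottle_center [([325.4, 220.8], 0.82)]
top [[399.6822064942522, 0.0, 275.7161048034147], [0.0, 399.6822064942522, 209.92178628104642], [0.0, 0.0, 1.0]] [[-0.0188, -0.9998, -0.0043, -410.472], [0.9979, -0.0191, 0.0616, -494.8577], [-0.0616, -0.0031, 0.9981, -915.0758], [0.0, 0.0, 0.0, 1.0]]
crowded_stand [([406.5, 240.9], 0.91), ([276.8, 19
[... 456 characters left out ...]
e_center [([340.3, 214.5], 0.59)]
{'t': 1.2, 'joints': array([-1.26959207e+00,  4.90886131e-01,  1.55887611e+00, -3.04096894e-05,
        1.09171474e+00, -1.05595802e-01]), 'qvel': array([ 0.000519  , -0.00042441,  0.00055461, -0.0009468 ,  0.00058398,
       -0.00079136]), 'tau': array([-1.73972949e-03, -6.12488294e+01, -2.58433574e+01,  6.92934380e-02,
        4.45624965e-02,  2.21758552e-05]), 'eef_pos': array([ 247.31843686, -574.00180518,  292.27780268]), 'tcp_rot': array([3.14148047e+00, 3.90288992e-05, 4.06814075e-01]), 'ft_force': array([ 0.88991567,  0.12935876, -0.52520783]), 'moment': array([ 0.05910332, -0.0304357 ,  0.00483384]), 'grip_force': 0.0, 'opening': 0.9967297896081564}
```

Run:
```python
import cv2
a=cv2.imread("pics/top0.png")[120:330,100:460]; cv2.imwrite("pics/topc.png",cv2.resize(a,None,fx=2.2,fy=2.2,interpolation=2))
a=cv2.imread("pics/scene0.png")[120:330,100:460]; cv2.imwrite("pics/scenec.png",cv2.resize(a,None,fx=2.2,fy=2.2,interpolation=2))
```

```text
(no output)
```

View pics/topc.png

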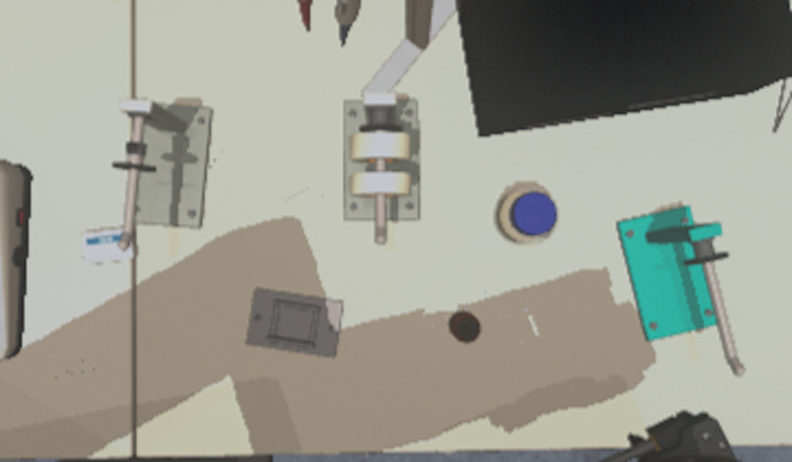

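View pics/scenec.png

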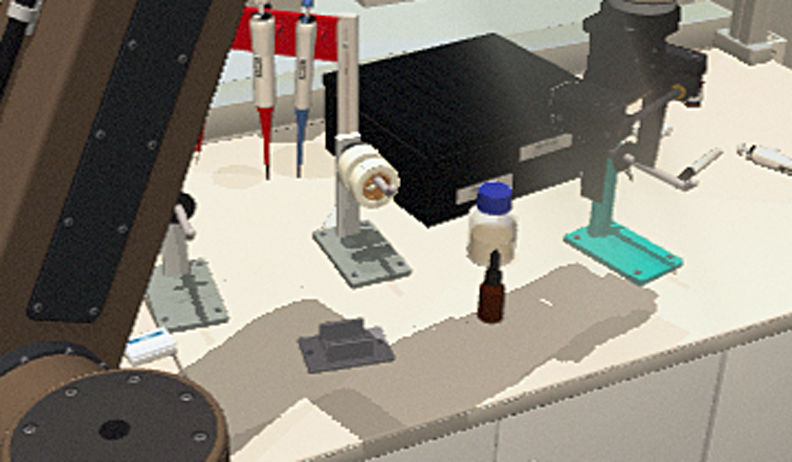

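```bash
cat > h.py <<'E'
import numpy as np,cv2
def cloud(d):
    K=d["camera_matrix"];T=d["world_to_cam"];z=d["z_map"].astype(float)
    v,u=np.mgrid[:z.shape[0],:z.shape[1]]
    P=np.stack([(u-K[0,2])/K[0,0]*z,-(v-K[1,2])/K[1,1]*z,-z],-1)
    W=(P-T[:3,3])@T[:3,:3]; W[z<=0]=np.nan
    return W
def proj(d,p):
    K=d["camera_matrix"];T=d["world_to_cam"];c=T[:3,:3]@np.asarray(p,float)+T[:3,3]
    return K[0,2]+K[0,0]*c[0]/-c[2],K[1,2]-K[1,1]*c[1]/-c[2]
E
python3 - <<'E'
from h import *
d=dict(np.load("top0.npz"));W=cloud(d)
def reg(c0,r0,c1,r1,zlo,zhi):
    # in crop coords
    w=W[int(120+r0/2.2):int(120+r1/2.2),int(100+c0/2.2):int(100+c1/2.2)].reshape(-1,3)
    return w[(w[:,2]>zlo)&(w[:,2]<zhi)]
print("table",np.nanmedian(W[130:330,200:400,2]))
for n,b in dict(sp=(100,80,230,260),cr=(330,80,430,260)).items():
    w=reg(*b,6,14); r=cv2.minAreaRect(w[:,:2].astype(np.float32)); print(n,"base",len(w),r,np.median(w[:,2]))
    w=reg(*b,118,175)
    print(" high",len(w))
    o=w[np.argsort(w[:,0])]; print(np.round(o[::3]).astype(int).tolist())
w=reg(235,280,350,365,3,45); r=cv2.minAreaRect(w[:,:2].astype(np.float32)); print("cradle",len(w),r)
print(np.percentile(w[:,2],[5,25,50,75,90,99]))
w=w[w[:,2]>20]; r=cv2.minAreaRect(w[:,:2].astype(np.float32)); print("cheeks",len(w),r,w[:,2].max())
for n,b in dict(box=(70,215,140,270),med=(480,170,570,250),drop=(440,300,490,350)).items():
    w=reg(*b,5,120); print(n,len(w),np.round(w.min(0)),np.round(w.max(0)))
w=reg(455,0,790,140,20,400); print("black",np.round(w.min(0)),np.round(w.max(0)))
w=reg(280,0,460,95,20,600); print("rack",len(w)); print(np.round(w[::40]).astype(int).tolist())
E
```

```text
table -0.37957442351368076
sp base 1451 ((504.9243469238281, -185.6689453125), (91.85752868652344, 188.2440643310547), 69.53622436523438) 9.501841692801502
 high 515
[[439, -181, 140], [439, -176, 143], [441, -179, 145], [443, -184, 141], [443, -176, 144], [445, -183, 139], [447, -181, 141], [447, -183, 134], [449, -180, 141], [450, -180, 136], [452, -184, 135], [452, -184, 129], [454, -182, 135], [454, -177, 133], [456, -179, 134], [458, -180, 136], [458, -181, 133], [460, -183, 133], [460, -177, 134], [462, -182, 135], [464, -182, 135], [464, -185, 132], [466, -180, 135], [468, -184, 134], [468, -177, 133], [470, -180, 136], [470, -178, 135], [472, -183, 134], [472, -186, 129], [474, -179, 133], [476, -182, 136], [476, -183, 134], [478, -183, 134], [478, -187, 131], [480, -183, 133], [482, -184, 134], [482, -181, 133], [484, -180, 135], [484, -183, 132], [486, -187, 133], [488, -187, 133], [488, -182, 135], [490, -183, 134], [490, -179, 132], [492, -187, 133], [492, -188, 129], [494, -187, 133], [496, -186, 136], [496, -189, 132], [498, -183, 134], [498, -188, 129], [500, -185, 131
[... 8330 characters left out ...]
, -314.3256530761719), (80.80247497558594, 118.89086151123047), 2.3540358543395996)
[ 3.41919174  4.67861174  5.89611426  7.53886442 20.69174763 29.14593226]
cheeks 102 ((359.0191650390625, -318.9557189941406), (48.271949768066406, 43.567657470703125), 81.6236801147461) 30.87164070747877
box 306 [ 425. -154.    5.] [476. -97.  20.]
med 628 [ 437. -591.    5.] [ 495. -532.   98.]
drop 158 [ 340. -510.   10.] [ 368. -482.   90.]
black [ 550. -811.   20.] [ 695. -497.  128.]
rack 457
[[665, -340, 138], [639, -384, 218], [647, -399, 183], [642, -455, 189], [641, -380, 185], [653, -445, 129], [640, -379, 168], [645, -455, 136], [649, -451, 105], [645, -458, 104], [651, -451, 52], [647, -458, 22]]
```

Run:
```python
from h import *
d=dict(np.load("top0.npz"));W=cloud(d)
P=W.reshape(-1,3)
def sel(x0,x1,y0,y1,z0,z1): return P[(P[:,0]>x0)&(P[:,0]<x1)&(P[:,1]>y0)&(P[:,1]<y1)&(P[:,2]>z0)&(P[:,2]<z1)]
for n,y,xs in (("sp",-185,[(452,508),(538,556)]),("cr",-413,[(452,482),(506,515)])):
    w=np.vstack([sel(a,b,y-15,y+15,124,140) for a,b in xs])
    # mid of min/max y per x slice
    k=np.polyfit(w[:,0],w[:,1],1); print(n,k,"y at 440,500,564:",np.polyval(k,[440,500,564]),"ztop",np.percentile(w[:,2],90))
    w=sel(555,600,y-40,y+40,140,156); print(" post top",w.min(0),w.max(0),cv2.minAreaRect(w[:,:2].astype(np.float32)))
w=sel(505,522,-215,-160,138,156);print("pad x",np.percentile(w[:,0],[2,50,98]),w[:,2].max())
w=sel(480,550,-450,-380,121,156)
for a,b in((480,510),(510,546)):
    q=w[(w[:,0]>a)&(w[:,0]<b)&(abs(w[:,1]+414)>9)&(w[:,2]<147)];print("roll",np.percentile(q[:,0],[3,97]),"y",q[:,1].min(),q[:,1].max())
w=sel(310,410,-390,-250,15,40);print("cheeks",len(w),cv2.minAreaRect(w[:,:2].astype(np.float32)),np.median(w[:,:2],0));
print(np.round(w[:,:2]).astype(int).tolist())
w=sel(300,420,-400,-230,4,9);
c=cv2.cvtColor(d["color"],cv2.COLOR_RGB2HSV); 
m=(np.abs(W[...,0]-360)<60)&(np.abs(W[...,1]+318)<75)&(c[...,1]<45)&(c[...,2]<140)
m=cv2.morphologyEx(m.astype(np.uint8),cv2.MORPH_OPEN,np.ones((3,3)))
n,l,s,_=cv2.connectedComponentsWithStats(m);i=1+s[1:,4].argmax();q=W[l==i];q=q[q[:,2]<12]
print("base",len(q),cv2.minAreaRect(q[:,:2].astype(np.float32)))
w=P[(P[:,2]>155)&(P[:,0]>350)&(P[:,0]<680)&(P[:,1]>-560)&(P[:,1]<-60)];print("tall",len(w),w.min(0) if len(w) else 0,w.max(0))
```

```text
sp [-9.58955124e-02 -1.37121922e+02] y at 440,500,564: [-179.31594721 -185.06967796 -191.20699076] ztop 135.2669853016274
 post top [ 562.40956381 -206.35986494  140.15016388] [ 576.17048337 -176.8454587   151.27259156] ((569.2741088867188, -191.24636840820312), (30.231555938720703, 13.36679744720459), 80.12664794921875)
cr [-3.65290581e-03 -4.11115830e+02] y at 440,500,564: [-412.72310865 -412.942283   -413.17606897] ztop 135.14521157326138
 post top [ 556.05538381 -428.60243043  140.09173978] [ 576.15259629 -400.24663704  149.54620396] ((566.04833984375, -414.3463134765625), (28.19077491760254, 19.99085235595703), 88.9563217163086)
pad x [511.45406974 513.82335316 516.47658726] 151.09527626725557
roll [484.7672187  503.44656879] y -441.5973946914947 -386.1535416124123
roll [517.15023091 544.51993848] y -442.38989739294516 -386.44906447633446
cheeks 112 ((359.0191650390625, -318.9557189941406), (48.271949768066406, 43.567657470703125), 81.6236801147461) [ 345.09900619 -318.4266862 ]
[[383, -300], [383, -302], [383, -305], [383, -306], [383, -308], [381, -298], [381, -300], [381, -30
[... 861 characters left out ...]
 [342, -317], [342, -319], [341, -321], [341, -323], [341, -326], [340, -302], [340, -304], [340, -307], [340, -309], [340, -311], [340, -313], [340, -315], [340, -318], [340, -320], [340, -322], [340, -324], [340, -327], [340, -329], [340, -331], [339, -333], [339, -335], [339, -338], [338, -315], [338, -318], [338, -320], [338, -323], [338, -325], [338, -327], [337, -329], [338, -332], [337, -334], [338, -336], [337, -338], [337, -340], [335, -331], [335, -334], [335, -336], [335, -338]]
base 905 ((357.69842529296875, -318.1991882324219), (97.47803497314453, 63.22301483154297), 80.49250793457031)
tall 1546 [ 377.18958528 -463.35399778  155.13913022] [679.9568926  -60.00623612 334.0416594 ]
```

Run:
```python
from h import *
d=dict(np.load("top0.npz"));P=cloud(d).reshape(-1,3)
for r in [(300,600,-140,60),(580,700,-140,60),(580,700,-500,-140),(300,600,-560,-140)]:
    w=P[(P[:,2]>100)&(P[:,0]>r[0])&(P[:,0]<r[1])&(P[:,1]>r[2])&(P[:,1]<r[3])]
    if len(w): print(r,len(w),np.percentile(w,[1,50,99],axis=0).round())
```

```text
(300, 600, -140, 60) 7728 [[ 304. -125.  108.]
 [ 436.    3.  241.]
 [ 534.   49.  481.]]
(580, 700, -500, -140) 2033 [[ 637. -498.  107.]
 [ 664. -392.  251.]
 [ 699. -337.  293.]]
(300, 600, -560, -140) 5119 [[ 300. -559.  110.]
 [ 322. -406.  495.]
 [ 596. -149.  680.]]
```

Call:
jog_arm([
  [0,0,7.8,0,0,0,95],
  [0,0,7.8,0,0,0,95],
  [0,0,7.7,0,0,0,95],
  [0,0,0,0,0,0,95],
])

```text
t: 1.7
eef_pos: [247.3, -574.0, 292.2]
tcp_rot: [3.142, 0.0, 0.001]
ft_force: [-0.9, -0.2, -0.8]
opening: 1.001
grip_force: 0.0
```

Run:
```python
from h import *
d=dict(np.load("top0.npz"));W=cloud(d)
for r in range(150,330,20): print(r,np.round(W[r,[20,60,90,100,106,110,113,118]]).astype(int).tolist())
```

```text
150 [[644, 190, -2], [641, 92, 1], [640, 21, 1], [639, -3, 0], [639, -18, 1], [639, -26, -2], [639, -33, -2], [639, -46, -1]]
170 [[595, 190, -3], [593, 92, 0], [592, 23, -4], [591, -4, 2], [591, -18, 1], [591, -27, 0], [591, -34, -1], [590, -46, -1]]
190 [[520, 45, 219], [526, 5, 159], [543, 19, 1], [543, -5, 2], [543, -17, -1], [543, -28, 1], [542, -35, 2], [542, -47, 0]]
210 [[481, 26, 247], [487, 15, 139], [491, -15, 73], [491, -31, 60], [492, -36, 42], [494, -35, 16], [494, -39, 9], [495, -47, 1]]
230 [[445, -15, 310], [447, 16, 136], [447, -32, 108], [447, -28, 52], [447, -33, 34], [448, -35, 16], [448, -35, 0], [448, -47, 0]]
250 [[413, -20, 316], [407, 20, 128], [403, -5, 51], [403, -27, 49], [402, -32, 31], [401, -33, 12], [401, -36, 0], [401, -47, 0]]
270 [[358, 184, -2], [360, 61, 51], [359, -4, 47], [358, -24, 43], [357, -31, 27], [355, -32, 7], [354, -36, 1], [354, -47, 0]]
290 [[351, -20, 315], [310, 89, -3], [309, 18, -1], [309, -7, 2], [308, -19, -2], [308, -30, 2], [308, -36, 1], [307, -48, 0]]
310 [[266, 179, 2], [264, 86, 3], [262, 18, -1], [263, -8, 4], [262, -20, -1], [262, -29, 0], [262, -37, 1], [262, -49, 2]]
```

View pics/top0.png

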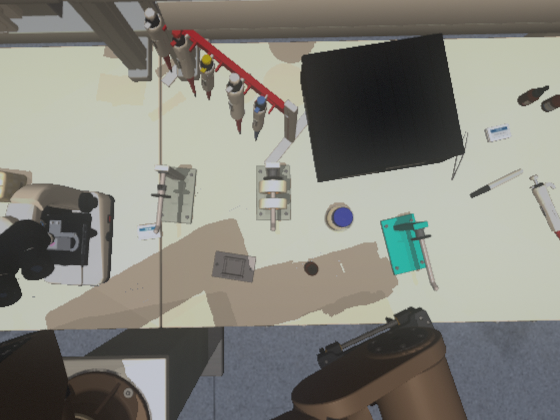

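Call:
jog_arm([
  [0,0,0,41,-26.7,0,95],
  [0,0,0,41,-26.7,0,95],
  [0,0,0,41,-26.7,0,95],
  [0,0,0,41,-26.7,0,95],
  [0,0,0,41,-26.7,0,95],
  [0,0,0,41.5,-26.8,0,95],
  [0,0,0,0,0,30,95],
  [0,0,0,0,0,0,95],
])

```text
t: 2.7
eef_pos: [493.7, -412.9, 260.5]
tcp_rot: [-3.139, 0.003, 0.004]
ft_force: [-0.8, -0.6, 0.1]
opening: 0.996
grip_force: 0.0
```

Call:
jog_arm([
  [0,0,0,0,0,20,95],
  [0,0,0,0,0,20,95],
  [0,0,0,0,0,20,95],
  [0,0,0,0,0,20,95],
  [0,0,0,0,0,0,95],
  [0,0,0,0,0,0,95],
])

```text
t: 3.45
eef_pos: [493.8, -414.3, 183.6]
tcp_rot: [3.14, -0.001, 0.0]
ft_force: [0.2, -0.8, -0.3]
opening: 0.999
grip_force: 0.0
```

Run:
```python
from cell import env
import cv2,numpy as np
s=env.state();print(s["eef_pos"],s["tcp_rot"],s["ft_force"])
a=env.read_camera("scene")["color"][140:290,190:390,::-1]; cv2.imwrite("pics/g1.png",cv2.resize(a,None,fx=3.5,fy=3.5,interpolation=2))
```

```text
[ 493.84757936 -414.32128302  183.59164895] [ 3.14042318e+00 -1.04287801e-03  3.33687697e-04] [ 0.19686852 -0.77856649 -0.34417448]
```

View pics/g1.png

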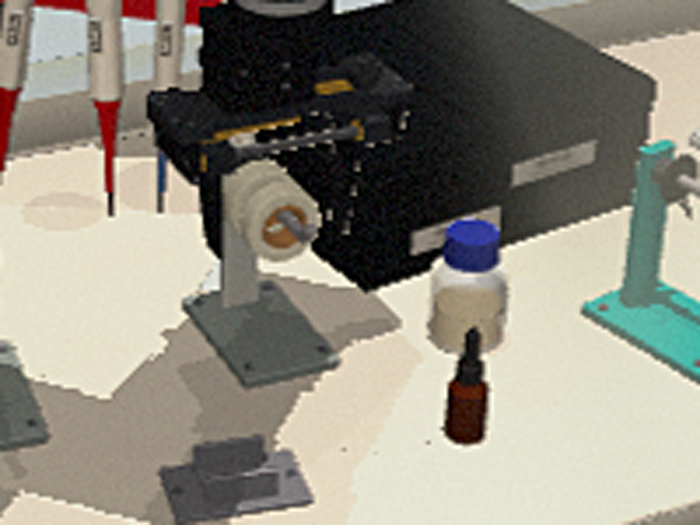

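The fingers straddle the front roll at (265,210) in the crop. I'll lower 3.6 mm and close.

Call:
jog_arm([
  [0,0,0,0,0,3.3,95],
  [0,0,0,0,0,0,60],
  [0,0,0,0,0,0,50],
  [0,0,0,0,0,0,40],
  [0,0,0,0,0,0,40],
  [0,0,0,0,0,0,40],
  [0,0,0,0,0,0,40],
  [0,0,0,0,0,0,40],
])

```text
t: 4.5
eef_pos: [493.8, -413.7, 179.0]
tcp_rot: [3.141, -0.0, 0.0]
ft_force: [-0.2, -0.5, -0.3]
opening: 0.615
grip_force: 30.0
```

Call:
jog_arm([
  [0,0,0,0,0,-6,40],
  [0,0,0,0,0,-7,40],
  [0,0,0,0,0,0,40],
  [0,0,0,0,0,0,40],
])

```text
t: 5.0
eef_pos: [493.7, -413.6, 191.9]
tcp_rot: [3.142, 0.0, 0.0]
ft_force: [-0.0, -0.1, -1.3]
opening: 0.608
grip_force: 30.0
```

Call:
jog_arm([
  [0,0,0,-8,0,0,40],
  [0,0,0,-10,0,0,40],
  [0,0,0,-10,0,0,40],
  [0,0,0,-10,0,0,40],
  [0,0,0,0,0,0,40],
])

```text
t: 5.62
eef_pos: [455.0, -413.8, 192.1]
tcp_rot: [3.142, 0.0, -0.001]
ft_force: [-0.9, 0.7, -1.2]
opening: 0.61
grip_force: 30.0
```

Call:
jog_arm([
  [0,0,0,-10,0,0,40],
  [0,0,0,-10,0,0,40],
  [0,0,0,-10,0,0,40],
  [0,0,0,-10,0,0,40],
  [0,0,0,-12,0,0,40],
  [0,0,0,0,0,0,40],
])

```text
t: 6.38
eef_pos: [403.0, -413.8, 192.1]
tcp_rot: [3.142, 0.0, -0.001]
ft_force: [0.4, -0.7, -0.7]
opening: 0.611
grip_force: 30.0
```

Call:
jog_arm([
  [0,0,0,0,-30,0,40],
  [0,0,0,0,-42,0,40],
  [0,0,0,0,-42,0,40],
  [0,0,0,0,-42,0,40],
  [0,0,0,0,-42,0,40],
  [0,0,0,4,-39.6,0,40],
  [0,0,2.7,0,0,0,40],
  [0,0,2.8,0,0,0,40],
  [0,0,0,0,0,0,40],
  [0,0,0,0,0,0,40],
])

```text
t: 7.62
eef_pos: [407.9, -176.2, 192.0]
tcp_rot: [3.141, -0.0, -0.095]
ft_force: [-0.3, 0.2, -1.4]
opening: 0.612
grip_force: 30.0
```

Run:
```python
from cell import env
from h import *
s=env.state();print(s["eef_pos"],s["tcp_rot"],s["ft_force"])
d=env.read_camera("top");W=cloud(d)
for n in("front_roll_center","rear_roll_center","spare_tip"):print(n,[(np.round(r["location"]).tolist(),round(float(r["score"]),2)) for r in env.recognise("top",n)[:3]])
P=W.reshape(-1,3);w=P[(P[:,0]>480)&(P[:,0]<550)&(abs(P[:,1]+414)<32)&(P[:,2]>140)];print("rear roll x",np.percentile(w[:,0],[3,97]),w[:,2].max())
b=env.read_camera("scene")["color"][130:290,100:300,::-1]; cv2.imwrite("pics/s1.png",cv2.resize(b,None,fx=3.5,fy=3.5,interpolation=2))
```

```text
[ 407.88152689 -176.17051908  191.96616485] [ 3.14143769e+00 -2.44570525e-04 -9.48967377e-02] [-0.34336701  0.19652048 -1.36673231]
front_roll_center [([174.0, 192.0], 0.62)]
rear_roll_center [([276.0, 187.0], 0.74)]
spare_tip [([177.0, 194.0], 0.92), ([310.0, 266.0], 0.49)]
rear roll x [517.34567159 546.89168783] 151.855976491596
```

View pics/s1.png

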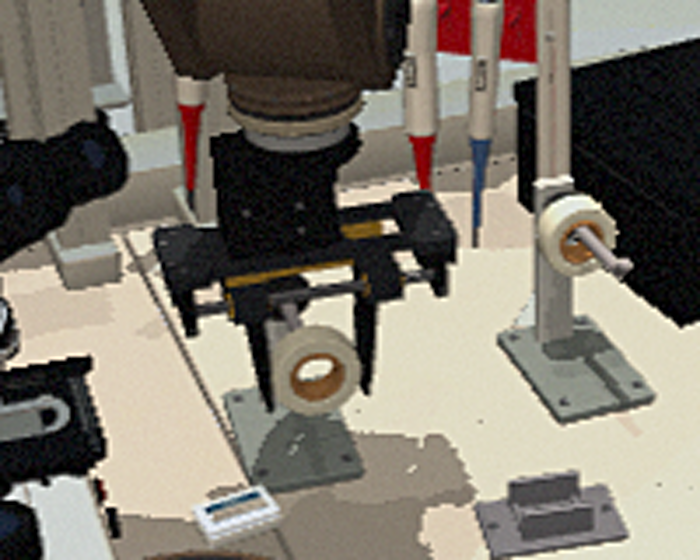

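Run:
```python
from h import *
d=dict(np.load("scene0.npz"))
for p in [(398,-175,133),(398,-175,162),(398,-175,104),(398,-175,125),(440,-179.3,145),(438,-413,143)]:
    u,v=proj(d,p);print(p,round((u-100)*3.5),round((v-130)*3.5))
```

```text
(398, -175, 133) 314 376
(398, -175, 162) 311 337
(398, -175, 104) 317 413
(398, -175, 125) 315 386
(440, -179.3, 145) 300 327
(438, -413, 143) 621 262
```

Call:
jog_arm([
  [0,0,0,6,0,-1,40],
  [0,0,0,8,0,0,40],
  [0,0,0,8,0,0,40],
  [0,0,0,8,0,0,40],
  [0,0,0,0,0,0,40],
])

```text
t: 8.5
eef_pos: [438.2, -179.0, 192.8]
tcp_rot: [3.141, -0.0, -0.095]
ft_force: [-0.8, -0.1, -2.5]
opening: 0.61
grip_force: 30.0
```

Call:
jog_arm([
  [0,0,0,8,0,0,40],
  [0,0,0,8,0,0,40],
  [0,0,0,8,0,0,40],
  [0,0,0,8,0,0,40],
  [0,0,0,8,0,0,40],
  [0,0,0,0,0,0,40],
  [0,0,0,0,0,0,40],
])

```text
t: 9.38
eef_pos: [477.3, -182.7, 192.8]
tcp_rot: [-3.142, 0.0, -0.096]
ft_force: [-0.6, 0.4, -1.7]
opening: 0.61
grip_force: 30.0
```

Call:
jog_arm([
  [0,0,0,4,0,0,40],
  [0,0,0,4,0,0,40],
  [0,0,0,4,0,0,40],
  [0,0,0,2,0,0,40],
  [0,0,0,2,0,0,40],
  [0,0,0,0,0,0,40],
])

```text
t: 10.12
eef_pos: [493.4, -184.3, 192.9]
tcp_rot: [3.141, -0.0, -0.096]
ft_force: [0.4, -0.2, -1.2]
opening: 0.611
grip_force: 30.0
```

Call:
jog_arm([
  [0,0,0,1,0,0,40],
  [0,0,0,1,0,0,40],
  [0,0,0,0,0,0,40],
])

```text
t: 10.5
eef_pos: [495.4, -184.5, 192.9]
tcp_rot: [3.142, -0.0, -0.096]
ft_force: [-0.4, 0.5, -1.4]
opening: 0.613
grip_force: 30.0
```

Call:
jog_arm([
  [0,0,0,1,0,0,40],
  [0,0,0,1,0,0,40],
  [0,0,0,0,0,0,40],
])

```text
t: 10.88
eef_pos: [497.4, -184.7, 192.9]
tcp_rot: [3.142, -0.0, -0.096]
ft_force: [-0.3, 0.1, -1.0]
opening: 0.613
grip_force: 30.0
```

Call:
jog_arm([
  [0,0,0,1,0,0,40],
  [0,0,0,0.5,0,0,40],
  [0,0,0,0,0,0,40],
])

```text
t: 11.25
eef_pos: [498.9, -184.8, 192.9]
tcp_rot: [3.142, -0.0, -0.096]
ft_force: [0.7, 0.3, -1.5]
opening: 0.613
grip_force: 30.0
```

Call:
jog_arm([
  [0,0,0,1,0,0,40],
  [0,0,0,0.5,0,0,40],
  [0,0,0,0,0,0,40],
])

```text
t: 11.62
eef_pos: [500.4, -185.0, 192.9]
tcp_rot: [3.142, -0.0, -0.096]
ft_force: [-0.4, -0.1, -2.0]
opening: 0.614
grip_force: 30.0
```

Call:
jog_arm([
  [0,0,0,1,0,0,40],
  [0,0,0,0.5,0,0,40],
  [0,0,0,0,0,0,40],
])

```text
t: 12.0
eef_pos: [501.9, -185.2, 192.9]
tcp_rot: [3.141, -0.0, -0.096]
ft_force: [-0.5, 0.5, -2.2]
opening: 0.615
grip_force: 30.0
```

Call:
jog_arm([
  [0,0,0,1,0,0,40],
  [0,0,0,0,0,0,40],
])

```text
t: 12.25
eef_pos: [502.7, -185.2, 192.9]
tcp_rot: [3.142, 0.0, -0.096]
ft_force: [-1.3, 0.1, -0.3]
opening: 0.613
grip_force: 30.0
```

Call:
jog_arm([
  [0,0,0,1,0,0,40],
  [0,0,0,0,0,0,40],
])

```text
t: 12.5
eef_pos: [503.7, -185.3, 192.9]
tcp_rot: [-3.142, 0.0, -0.096]
ft_force: [-3.0, -0.7, -1.3]
opening: 0.61
grip_force: 30.0
```

Call:
jog_arm([
  [0,0,0,1,0,0,40],
  [0,0,0,0,0,0,40],
])

```text
t: 12.75
eef_pos: [504.7, -185.4, 192.9]
tcp_rot: [3.142, 0.0, -0.096]
ft_force: [-3.9, -0.4, -0.6]
opening: 0.613
grip_force: 30.0
```

Call:
jog_arm([
  [0,0,0,0.9,0,0,40],
  [0,0,0,0,0,0,40],
  [0,0,0,0,0,0,40],
])

```text
t: 13.12
eef_pos: [505.6, -185.5, 192.9]
tcp_rot: [3.142, 0.0, -0.096]
ft_force: [-4.5, -0.9, -1.0]
opening: 0.614
grip_force: 30.0
```

Call:
jog_arm([
  [0,0,0,0.5,0,0,40],
  [0,0,0,0,0,0,40],
  [0,0,0,0,0,0,40],
  [0,0,0,0,0,0,40],
  [0,0,0,0,0,0,40],
])

```text
t: 13.75
eef_pos: [506.0, -185.5, 192.9]
tcp_rot: [-3.142, 0.0, -0.096]
ft_force: [-5.1, -0.4, 0.7]
opening: 0.612
grip_force: 30.0
```

Run:
```python
from cell import env
import numpy as np
F=[]
for i in range(6):
    env.read_camera("top");F.append(env.state()["ft_force"])
print(np.round(F,1).tolist(),np.mean(F,0))
```

```text
[[-5.7, 0.5, -0.3], [-5.4, -1.3, 0.7], [-5.5, -0.2, 0.3], [-4.3, -1.0, -0.1], [-6.3, -0.7, 0.6], [-5.3, -0.5, -0.2]] [-5.41684247 -0.51764106  0.15088203]
```

Call:
jog_arm([
  [0,0,0,-4,0,0,40],
  [0,0,0,-6,0,0,40],
  [0,0,0,-4,0,0,40],
  [0,0,0,0,0,5,40],
  [0,0,0,0,0,5,40],
  [0,0,0,0,0,2,40],
  [0,0,0,0,0,0,40],
])

```text
t: 14.92
eef_pos: [492.3, -184.2, 180.7]
tcp_rot: [-3.142, 0.0, -0.096]
ft_force: [-1.0, 0.5, -1.6]
opening: 0.616
grip_force: 30.0
```

Call:
jog_arm([
  [0,0,0,0,0,1,40],
  [0,0,0,0,0,0,40],
  [0,0,0,0,0,0,40],
])

```text
t: 15.3
eef_pos: [492.3, -184.2, 180.0]
tcp_rot: [3.141, -0.0, -0.096]
ft_force: [-0.5, 0.4, -1.2]
opening: 0.614
grip_force: 30.0
```

Call:
jog_arm([
  [0,0,0,0,0,0,62],
  [0,0,0,0,0,0,70],
  [0,0,0,0,0,0,80],
  [0,0,0,0,0,0,95],
  [0,0,0,0,0,0,95],
  [0,0,0,0,0,0,95],
  [0,0,0,0,0,0,95],
])

```text
t: 16.18
eef_pos: [492.3, -184.2, 179.9]
tcp_rot: [3.142, 0.0, -0.096]
ft_force: [-0.6, -0.5, -0.4]
opening: 0.999
grip_force: 0.0
```

Call:
jog_arm([
  [0,0,0,0,0,-10,95],
  [0,0,0,0,0,-15,95],
  [0,0,0,0,0,-20,95],
  [0,0,0,0,0,-25,95],
  [0,0,0,0,0,0,95],
])

```text
t: 16.8
eef_pos: [492.7, -184.4, 252.3]
tcp_rot: [3.14, -0.004, -0.096]
ft_force: [-0.3, -0.5, -0.2]
opening: 0.995
grip_force: 0.0
```

Call:
jog_arm([
  [0,0,-2.7,0,0,0,95],
  [0,0,-2.8,0,0,-5,95],
  [0,0,0,6,38,0,95],
  [0,0,0,6,38,0,95],
  [0,0,0,6,38,0,95],
  [0,0,0,6,38,0,95],
  [0,0,0,6,38,0,95],
  [0,0,0,6,39,0,95],
  [0,0,0,0,0,0,95],
  [0,0,0,0,0,0,95],
])

```text
t: 18.05
eef_pos: [528.0, -412.6, 254.3]
tcp_rot: [-3.141, 0.001, -0.0]
ft_force: [-0.3, 0.4, -0.2]
opening: 0.998
grip_force: 0.0
```

Run:
```python
from cell import env
from h import *
s=env.state();print(s["eef_pos"],s["tcp_rot"],s["ft_force"])
P=cloud(env.read_camera("top")).reshape(-1,3);w=P[(P[:,0]>450)&(P[:,0]<508)&(P[:,1]>-225)&(P[:,1]<-145)&(P[:,2]>120)&(P[:,2]<160)];q=w[abs(w[:,1]+137.1+.0959*w[:,0])>8];print("front roll",q.min(0),q.max(0),w[:,2].max())
b=env.read_camera("scene")["color"][130:290,100:340,::-1]; cv2.imwrite("pics/s2.png",cv2.resize(b,None,fx=3.3,fy=3.3,interpolation=2))
```

```text
[ 528.00676907 -412.61952814  254.29193204] [-3.14059538e+00  9.02116063e-04 -2.17875190e-05] [-0.27138442  0.38769912 -0.20791255]Traceback (most recent call last):
  File "<stdin>", line 4, in <module>
    return umr_minimum(a, axis, None, out, keepdims, initial, where)
ValueError: zero-size array to reduction operation minimum which has no identity
```

Run:
```python
from cell import env
from h import *
b=env.read_camera("scene")["color"][130:290,100:340,::-1]; cv2.imwrite("pics/s2.png",cv2.resize(b,None,fx=3.3,fy=3.3,interpolation=2))
```

```text
(no output)
```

View pics/s2.png

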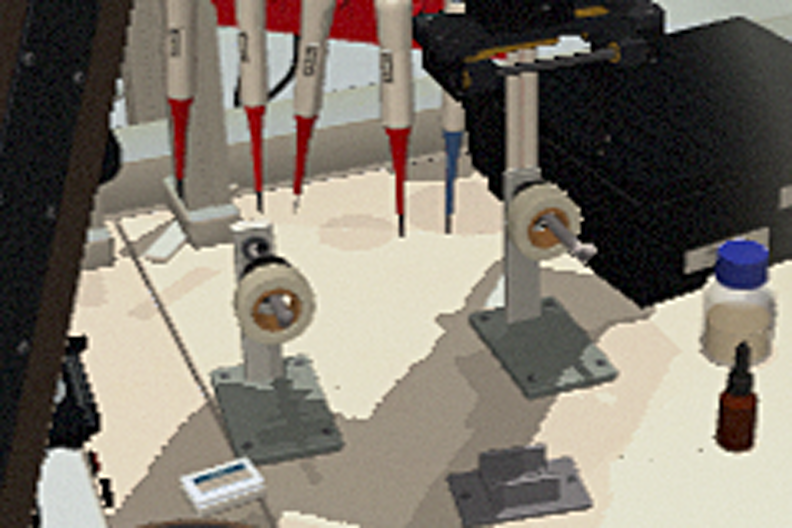

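The front roll hangs on the spare hook (273,305) and the rear roll is still in place (545,225). Next I grasp the rear roll.

Call:
jog_arm([
  [0,0,0,1,1,20,95],
  [0,0,0,0,0,20,95],
  [0,0,0,0,0,20,95],
  [0,0,0,0,0,14.5,95],
  [0,0,0,0,0,0,95],
  [0,0,0,0,0,0,95],
])

```text
t: 18.9
eef_pos: [529.6, -414.2, 181.2]
tcp_rot: [3.141, -0.001, 0.0]
ft_force: [0.0, 0.2, 0.6]
opening: 1.0
grip_force: 0.0
```

Call:
jog_arm([
  [0,0,0,0,0,0,60],
  [0,0,0,0,0,0,50],
  [0,0,0,0,0,0,40],
  [0,0,0,0,0,0,40],
  [0,0,0,0,0,0,40],
  [0,0,0,0,0,0,40],
  [0,0,0,0,0,0,40],
])

```text
t: 19.77
eef_pos: [529.3, -414.2, 180.5]
tcp_rot: [3.141, -0.0, 0.0]
ft_force: [-0.3, 0.1, 0.8]
opening: 0.613
grip_force: 30.0
```

Call:
jog_arm([
  [0,0,0,0,0,-6,40],
  [0,0,0,0,0,-7,40],
  [0,0,0,0,0,0,40],
  [0,0,0,-8,0,0,40],
  [0,0,0,-10,0,0,40],
  [0,0,0,-10,0,0,40],
  [0,0,0,-10,0,0,40],
  [0,0,0,-10,0,0,40],
  [0,0,0,0,0,0,40],
])

```text
t: 20.9
eef_pos: [480.6, -414.4, 193.6]
tcp_rot: [3.142, 0.0, -0.001]
ft_force: [-0.6, 0.7, -0.5]
opening: 0.614
grip_force: 30.0
```

Call:
jog_arm([
  [0,0,0,-8,0,0,40],
  [0,0,0,-10,0,0,40],
  [0,0,0,-10,0,0,40],
  [0,0,0,-10,0,0,40],
  [0,0,0,-10,0,0,40],
  [0,0,0,-10,0,0,40],
  [0,0,0,-10,0,0,40],
  [0,0,0,-10,0,0,40],
  [0,0,0,0,0,0,40],
])

```text
t: 22.02
eef_pos: [402.7, -414.3, 193.6]
tcp_rot: [3.142, 0.0, -0.001]
ft_force: [0.3, -0.2, -1.5]
opening: 0.613
grip_force: 30.0
```

Call:
jog_arm([
  [0,0,0,-15,-30,0,40],
  [0,0,0,-15,-35,0,40],
  [0,0,0,-14.2,-30.6,0,40],
  [0,0,4.5,0,0,0,40],
  [0,0,4.5,0,0,0,40],
  [0,0,0,0,0,15,40],
  [0,0,0,0,0,15,40],
  [0,0,0,0,0,0,40],
  [0,0,0,0,0,0,40],
])

```text
t: 23.15
eef_pos: [359.3, -318.8, 163.8]
tcp_rot: [3.141, -0.0, -0.157]
ft_force: [-0.1, 0.2, -0.5]
opening: 0.614
grip_force: 30.0
```

Run:
```python
from cell import env
from h import *
s=env.state();print(s["eef_pos"],s["tcp_rot"],s["ft_force"])
d=env.read_camera("scene")
b=d["color"][180:320,190:350,::-1]; cv2.imwrite("pics/s3.png",cv2.resize(b,None,fx=4.2,fy=4.2,interpolation=2))
x,y,z=s["eef_pos"];t=s["tcp_rot"][2];ax=np.array([np.cos(t),np.sin(t),0]);ay=np.array([-ax[1],ax[0],0])
f=lambda p:np.round((np.array(proj(d,p))-[190,180])*4.2).tolist()
g=np.array([x,y,z-59.5]);print("roll ctr front",f(g-12*ax),"bottom",f(g-12*ax-[0,0,29]), "back bottom",f(g+12*ax-[0,0,29]))
c=np.array([358.5,-318.7,0])
for sx in(-21.5,-16.5,16.5,21.5):print(sx,[f(c+sx*ax+sy*ay+[0,0,28]) for sy in(-25,25)])
```

```text
[ 359.34035272 -318.76526411  163.83900904] [ 3.14123644e+00 -3.86208933e-04 -1.56820595e-01] [-0.0642425   0.18639992 -0.50667554]
roll ctr front [279.0, 275.0] bottom [279.0, 318.0] back bottom [268.0, 295.0]
-21.5 [[327.0, 391.0], [240.0, 405.0]]
-16.5 [[324.0, 386.0], [238.0, 400.0]]
16.5 [[309.0, 353.0], [224.0, 366.0]]
21.5 [[307.0, 349.0], [222.0, 361.0]]
```

View pics/s3.png

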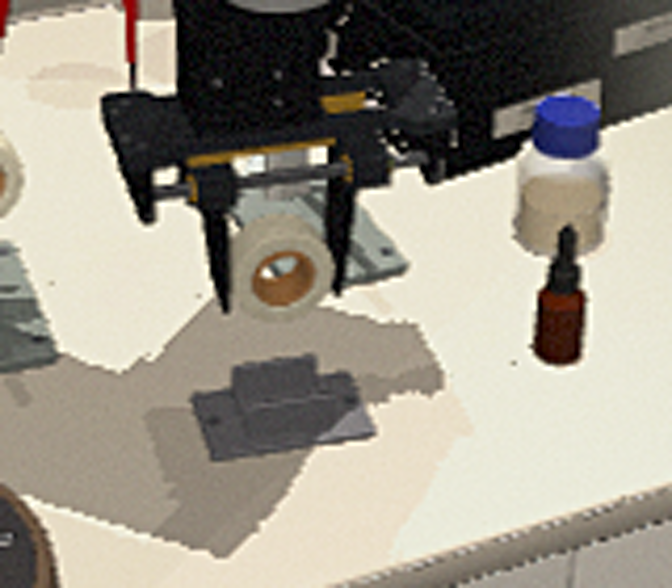

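Call:
jog_arm([
  [0,0,0,-0.5,0,15,40],
  [0,0,0,0,0,15,40],
  [0,0,0,0,0,10,40],
  [0,0,0,0,0,6,40],
  [0,0,0,0,0,6,40],
  [0,0,0,0,0,6,40],
  [0,0,0,0,0,6,40],
  [0,0,0,0,0,0,40],
])

```text
t: 24.2
eef_pos: [358.5, -318.5, 99.1]
tcp_rot: [-3.141, 0.0, -0.157]
ft_force: [-1.1, -0.1, -0.7]
opening: 0.614
grip_force: 30.0
```

No contact with the cheeks, and the roll is between them. Settling onto the floor.

Call:
jog_arm([
  [0,0,0,0,0,2,40],
  [0,0,0,0,0,1.5,40],
  [0,0,0,0,0,0,40],
  [0,0,0,0,0,0,40],
])

```text
t: 24.7
eef_pos: [358.6, -318.6, 96.0]
tcp_rot: [3.141, -0.0, -0.157]
ft_force: [0.0, -0.4, -1.4]
opening: 0.619
grip_force: 30.0
```

Call:
jog_arm([
  [0,0,0,0,0,1.2,40],
  [0,0,0,0,0,0,40],
  [0,0,0,0,0,0,40],
])

```text
t: 25.08
eef_pos: [358.6, -318.6, 94.7]
tcp_rot: [3.142, -0.0, -0.157]
ft_force: [-0.5, -0.6, -0.9]
opening: 0.613
grip_force: 30.0
```

Call:
jog_arm([
  [0,0,0,0,0,0,62],
  [0,0,0,0,0,0,70],
  [0,0,0,0,0,0,80],
  [0,0,0,0,0,0,95],
  [0,0,0,0,0,0,95],
  [0,0,0,0,0,0,95],
  [0,0,0,0,0,0,95],
])

```text
t: 25.95
eef_pos: [358.6, -318.6, 94.7]
tcp_rot: [3.142, -0.0, -0.157]
ft_force: [-0.3, 0.2, -0.7]
opening: 0.996
grip_force: 0.0
```

Call:
jog_arm([
  [0,0,0,0,0,-10,95],
  [0,0,0,0,0,-20,95],
  [0,0,0,0,0,-30,95],
  [0,0,0,0,0,-40,95],
  [0,0,0,0,0,-40,95],
  [0,0,0,0,50,0,95],
  [0,0,0,0,50,0,95],
  [0,0,0,0,50,0,95],
  [0,0,0,0,50,0,95],
  [0,0,0,0,0,0,95],
])

```text
t: 27.2
eef_pos: [326.3, -518.6, 234.9]
tcp_rot: [3.141, -0.0, -0.16]
ft_force: [-0.9, 0.9, 0.3]
opening: 0.999
grip_force: 0.0
```

Run:
```python
from cell import env
from h import *
s=env.state();print(s["eef_pos"],s["ft_force"])
P=cloud(env.read_camera("top")).reshape(-1,3)
w=P[(abs(P[:,0]-358)<35)&(abs(P[:,1]+318)<40)&(P[:,2]>40)&(P[:,2]<75)]
if len(w): print("rear",len(w),cv2.minAreaRect(w[:,:2].astype(np.float32)),w[:,2].max())
d=env.read_camera("scene")
b=d["color"][160:320,130:350,::-1]; cv2.imwrite("pics/s4.png",cv2.resize(b,None,fx=3.6,fy=3.6,interpolation=2))
```

```text
[ 326.30496408 -518.55137161  234.92417225] [-0.93136496  0.89214127  0.30769314]
rear 284 ((358.5040588378906, -316.3544616699219), (55.46952819824219, 24.0395450592041), 80.99352264404297) 65.40827531977585
```

View pics/s4.png

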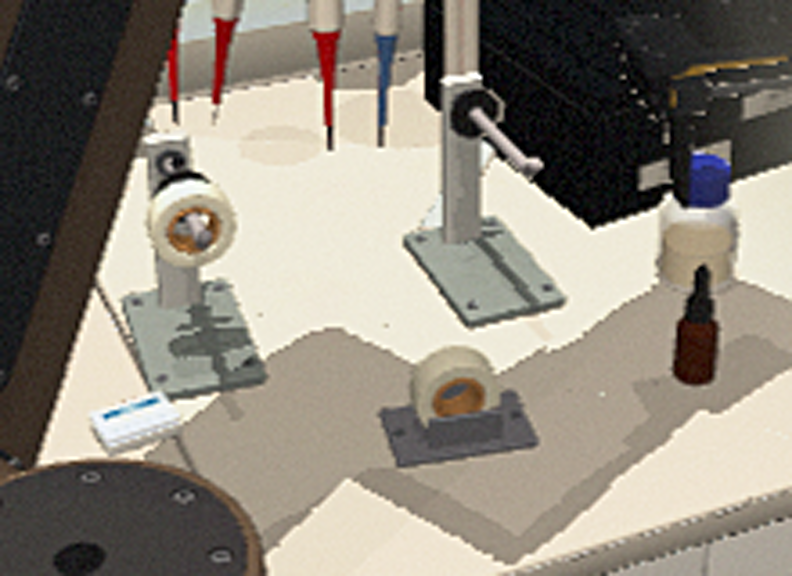

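The front roll hangs on the spare hook (190,225). The rear roll stands level in the cradle (455,395), within about 2.5 mm of its middle. The bottles and box have not moved.

```bash
python3 -c "
from cell import env
print(env.job_done())"
```

```text
the job is handed in; nothing more can be done
None
```

The job is handed in at about 27 s of the 58 s: the front roll hangs on the spare hook after pressing its pad in about 3.5 mm (estimated from a 5.4 N push) for about 0.8 s, and the rear roll stands in the cradle; no verdict was returned.

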